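Shut the spice cupboard and draw the turner out of the part-covered utensil box

TASK

The open door of the little spice cupboard is in the way above the utensil box: first push it fully shut so that its catch holds it, and leave the mug and the syrup jars standing where they are. Then take the orange-handled turner in the box by its handle and tilt it, handle end up, so that it comes out through the short opening beside the fixed cover. Finish while holding it still in the gripper, the whole turner in the air at least 6 cm higher than the top of the box and touching nothing else.

Things in the scene. Friction and masses are not known exactly. Their poses are not given: they have to be found in the camera images.
- cupboard: Low light-wood spice cupboard standing fixed on the worktop, 150 deep (x) x 220 wide (y) x 205 mm high; origin at the centre of its underside, its front faces its own -x. The upper half is closed by one blue door; below it is an open bay with glasses.
- door (a joint): Angle of the cupboard's blue door in rad: 0 fully shut, grows as it opens (about 1.0 to 1.35 at the start, at most 1.7). The hinge is a vertical line at the cupboard's +y side (left as the robot sees it); opening swings the free edge towards the robot, over the utensil box. The door moves lightly and stays where it is left. A spring roller catch resists (3 to 4 N near the free edge) from about 0.07 rad and holds the door against its stop at 0 once it is past 0.03 rad.
- door_hinge (a point): Point on the door's hinge line at half the door's height (fixed to the door, turns with it): on the inner face of the door, 75 mm in front of the cupboard's origin (its -x), 109 mm to its +y side and 150 mm above its underside. The door is 218 wide (from the hinge), 14 thick (outwards from this line) and 96 mm high, its lower edge 102 and its upper edge 198 mm above the worktop. A brass knob of 18 mm diameter stands out 16 mm from the outer face, 197 mm from the hinge.
- door_edge (a point): Point on the outer face of the door at its free edge, half way up (218 mm from the hinge).
- utensil_box: Wooden utensil box fixed on the worktop in front of the cupboard, outside 186 (x) x 351 (y) x 85 mm high, inside 170 x 335 mm, walls 8 mm thick, inner floor 18 mm above the worktop; origin at the centre of its underside, long axis its own y. A fixed light-wood cover 8 mm thick (underside 77 mm above the worktop) closes the first 125 mm of the inside at its -y end (right as the robot sees it); the remaining 210 mm are open at the top.
- cover_edge (a point): Middle of the free edge of the box's cover, on the box's top, 85 mm above the worktop; the opening reaches from here 210 mm to the box's +y.
- turner: Kitchen turner, 300 mm long, 110 g, lying flat on the inner floor of the box (18 mm above the worktop), the handle in the opening, the blade under the cover. Origin at mid length on its underside, own x from handle to blade, z up. Orange handle 22 wide (y) x 16 mm thick (z), from x = -150 to -10 mm; thin steel neck; steel blade 66 wide, 90 long, 3 mm thick, from x = 60 to 150 mm. The balance point is near x = -30 mm.
- turner_handle_end (a point): End of the turner's handle, in the middle of its thickness (8 mm above its underside).
- turner_blade_end (a point): Front edge of the turner's blade.
- mug: Bystander: dark green mug, 86 mm across, 96 mm high, on the right; origin at the centre of its underside.
- syrup_jar_2: Bystander: squat jar with turquoise collar, 89 mm across, 84 mm high, on the left, the nearer to the box of two alike; origin at the centre of its underside.

How it is judged:
On the way, in this order (a step that is already met when the one before it is completed fails the run):
1. the cupboard door is shut on its catch (value of joint door below 0.02 rad and velocity of joint door below 0.1 rad/s), for 0.2 s.
2. the turner's handle end is up out of the opening while its blade is still under the cover (z of turner_handle_end in the frame of utensil_box above 0.09 m and y of turner_blade_end in the frame of cover_edge below -0.005 m and z of turner_blade_end in the frame of utensil_box below 0.077 m), for 0.05 s.
At the end, for the whole second after the job is handed in: The gripper holds the turner still (under 3 cm/s), both its ends more than 55 mm above the box's top (140 mm above the worktop), the box and the cupboard not touching it; the cupboard door is still shut on its catch (under 0.02 rad); mug and jar stand within 3 cm of where they were (height (world z) of each of turner_handle_end, turner_blade_end above 0.14 m and contact force between the fingers and turner above 0.5 N and contact force between turner and utensil_box below 0.05 N and contact force between turner and cupboard below 0.05 N and linear speed of turner below 0.03 m/s and angular speed of turner below 0.2 rad/s and value of joint door below 0.02 rad and not (distance of mug from where it was at the start of the episode above 0.03 m) and not (distance of syrup_jar_2 from where it was at the start of the episode above 0.03 m) and not (angle between mug's own z axis and vertical above 0.5 rad) and not (angle between syrup_jar_2's own z axis and vertical above 0.5 rad)); the arm keeps its last pose, push and grip.
It fails at once if the mug or the syrup jar is pushed more than 3 cm or tipped (distance of any of mug, syrup_jar_2 from where it was at the start of the episode above 0.03 m or angle between any of mug, syrup_jar_2's own z axis and vertical above 0.5 rad).
It also fails if it takes over 58 s, if anything falls off the work surface, if the arm or the gripper's body presses on something with over 40 N, if the wrist force passes 120 N, or if a joint passes its speed limit or range.

ROBOT

A 6-joint arm with a two-finger parallel gripper is mounted at the origin on a cart in front of the work surface, level with it; the furniture and walls round the work are solid. World frame = base frame: x ahead of the robot, y to its left, z up, the work surface at z = 0. Lengths are in m, angles in rad, forces in N, time in s.
With the tool pointing down it reaches from about 0.275 to 0.875 m from the base axis. Payload 12.5 kg.
Tool frame: the origin (TCP) lies midway between the tips of the shut fingers; the grasp point (between the pads) lies 19 mm behind it (env.hold_point_z is the distance from the TCP to the grasp point, in m); z points along the fingers, y is the line along which they close (so a half turn about z gives the same grasp; the last joint's range is limited). The gripper opens to 85 mm and grips with 20 to 120 N. Pads are 22 mm wide; open, the fingers measure 114 mm over their backs; the gripper's body (76 mm by 85 mm) begins 54 mm behind the grasp point. The pads swing forward as they close: fully open they stand 13 mm farther back than shut.
Start: joints at [1.031, 0.351, 1.652, -0, 1.139, -0.085], TCP at [0.242, 0.494, 0.201] pointing down, gripper open.
Joint ranges: [-2.75, 2.75], [-0.79, 2.1], [0.01, 2.65], [-1.57, 4.71], [0.07, 3.14], [-2.87, 2.87]. Speed limits (rad/s): [2.22, 2.22, 2.79, 3.14, 3.14, 3.14].

INTERFACE

Orientations are given as a unit quaternion [x, y, z, w].
In Python, from workcell import env gives the robot as it stands. The module is installed in compiled form; this text tells all that it offers.
- The arm moves only by the tool send_rows, never from a script. Its argument "rows" is a list of rows, each an object of numbers: "dx", "dy", "dz": the shift along the world's x, y, z in cm; "ax", "ay", "az": the turn, a rotation vector about the world's x, y, z in rad; "grip": the closure, from 0 (fully open) to 1 (shut). A call has 1 to 5 rows; each row is the pose to reach, as a shift and turn from the pose commanded when the call began; what a row does not reach only later rows make up. A row lasts 1/8 s, in which the tool goes at most 62.5 mm and 10.7 degrees, less where a joint would pass 70% of its speed; a pose out of reach is approached as far as the arm can. A call with a gripper value outside its range is refused whole. The fingers move at their own pace and stop on an object; "force" is the grip in N (left out, the last holds). Time passes only in rows, so rows that repeat a pose let the fingers close. It gives the time, the measured TCP pose, the force, the opening and the grip force at its end, in the units of the state.
- env.read_state(): the state, without advancing time (a new reading comes with each control period).
- env.camera(name): name is "scene" or "side" or "wrist"; returns the picture (384x512x3 uint8, red, green, blue); there is no depth.
- env.camera_model(name): a dict with "camera_matrix" (3x3 intrinsics, pixels), "world_to_cam" (4x4, takes a point from world to camera coordinates); the wrist camera has in their place "T_tool_cam" (4x4, takes a point from camera to tool coordinates, whose origin is the TCP and whose axes are the flange's). Camera axes: x right, y down, z forward; pixel columns grow to the right and rows downward; lengths in m; the calibration is good to about 2 mm. A picture is of the moment at which its call begins: read the wrist's pose just before it. camera_model takes no time and is no camera call.
- env.job_done(): hands the job in; it is judged then, once.
The state is a dict: "time": time; "q": joint angles; "qvel": joint speeds; "tau": joint torques, N m; "ee_pos": TCP position; "orientation": TCP orientation; "ft_force": force on the tool from outside, world axes, zero at the start; "wrist_torque": the same for the moment, N m; "gripper_width": opening from 0.0 (shut) to 1.0 (fully open); "finger_force": force on a finger pad.
Only numpy, scipy, OpenCV 4.12 (cv2) and the standard library are available. Lean on these libraries where they do the work, as an engineer would, in place of code of your own. Each camera call takes 0.05 s, during which the arm holds its last target. There are 200 camera calls.

## Working session

There is one attempt and no reset: what is moved stays moved. The work goes in short steps, Python scripts to look and compute and a tool call to move; the robot and the scene stay as the last step left them, time stands still between calls to the robot, and variables do not carry over. Pictures are saved under pics/ and viewed, at most 10 in all, crops included, and the job is handed in when it is done.

Besides the shell and the picture viewer there is one more tool, called by a JSON object that holds its "fn" and its "kwargs", one argument or row to a line. send_rows: Moves the arm, as the interface text tells. Its arguments: {"type":"object","properties":{"rows":{"type":"array","items":{"type":"object","properties":{"dx":{"type":"number"},"dy":{"type":"number"},"dz":{"type":"number"},"ax":{"type":"number"},"ay":{"type":"number"},"az":{"type":"number"},"grip":{"type":"number"}}}},"force":{"type":"number"}},"required":["rows"]}

```bash
mkdir -p pics
cat > h.py <<'E'
import numpy as np, cv2
from workcell import env
def ray(name,u,v,z):
    m=env.camera_model(name);K=np.array(m["camera_matrix"]);T=np.array(m["world_to_cam"])
    R,t=T[:3,:3],T[:3,3];c=-R.T@t;d=R.T@np.linalg.solve(K,[u,v,1.]);return c+d*(z-c[2])/d[2]
def proj(name,P):
    m=env.camera_model(name);K=np.array(m["camera_matrix"]);T=np.array(m["world_to_cam"])
    p=(T[:3,:3]@np.atleast_2d(P).T).T+T[:3,3];p=p@K.T;return p[:,:2]/p[:,2:]
E
python3 - <<'E'
from h import *
a=env.camera("scene");b=env.camera("side")
for n,i in(("scene",a),("side",b)):
    cv2.imwrite(f"pics/{n}0.png",cv2.resize(i[:,:,::-1],(800,600)))
    T=np.array(env.camera_model(n)["world_to_cam"]);print(n,-T[:3,:3].T@T[:3,3],T[2,:3])
print(env.read_state())
E
```

```text
scene [-0.88868041  0.67306489  1.24645448] [ 0.7600875  -0.30611064 -0.57320439]
side [-0.45700912 -0.37550907  1.63296192] [ 0.55313974  0.22425418 -0.80233814]
{'time': 0.1, 'q': array([ 1.03140908e+00,  3.51192494e-01,  1.65236488e+00,  5.58836488e-06,
        1.13910303e+00, -8.45966556e-02]), 'qvel': array([ 0.0006055 , -0.0008832 ,  0.00014467, -0.00109142,  0.00196066,
       -0.00251161]), 'tau': array([ 1.58049766e-03, -5.06839299e+01, -2.91877073e+01, -3.50553898e-05,
        2.52681748e-03,  1.32373873e-05]), 'ee_pos': array([0.24140257, 0.49381911, 0.2001049 ]), 'orientation': array([ 2.25441746e-01,  9.74256503e-01, -5.07322410e-04, -1.66290204e-04]), 'ft_force': array([-0.24799625,  0.77994976,  0.20630734]), 'wrist_torque': array([ 0.0374417 , -0.00117214,  0.02183999]), 'finger_force': 0.0, 'gripper_width': 0.9960726207160935}
```

View pics/scene0.png

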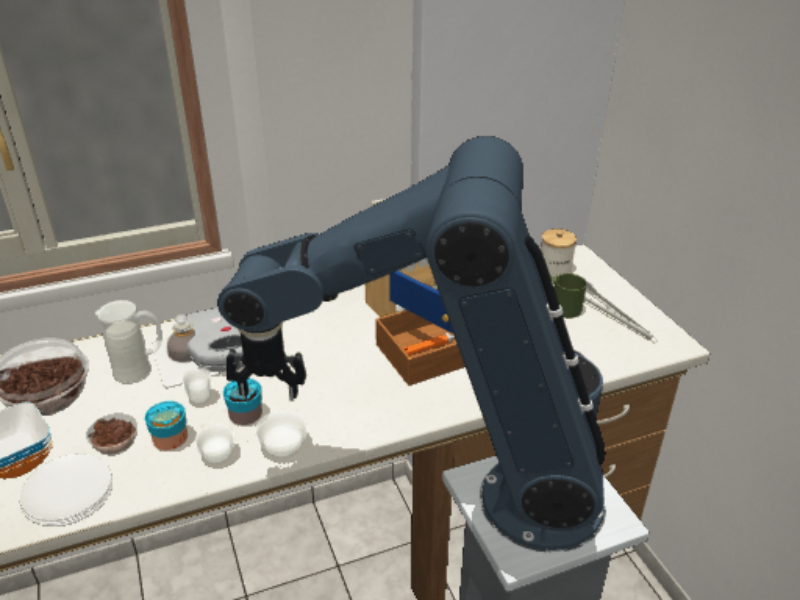

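View pics/side0.png

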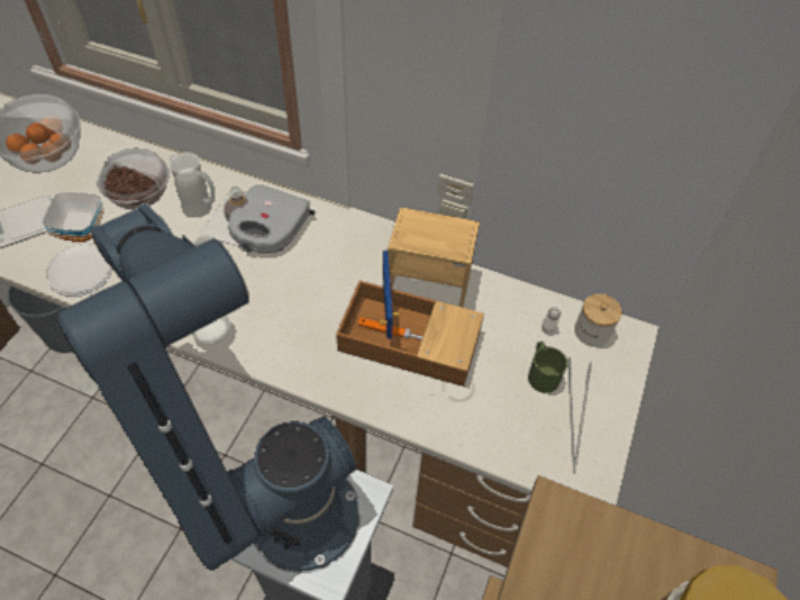

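The side view shows the box at about (410,330), the door edge-on at (388,295), the turner handle at (380,326), and the cover at (452,335). The TCP is near the jars on the left. I'll enlarge that area.

Run:
```python
from h import *
b=env.camera("side")[:,:,::-1]
cv2.imwrite("pics/crop1.png",cv2.resize(b[125:250,205:320],None,fx=4.8,fy=4.8,interpolation=cv2.INTER_CUBIC))
```

```text
(no output)
```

View pics/crop1.png

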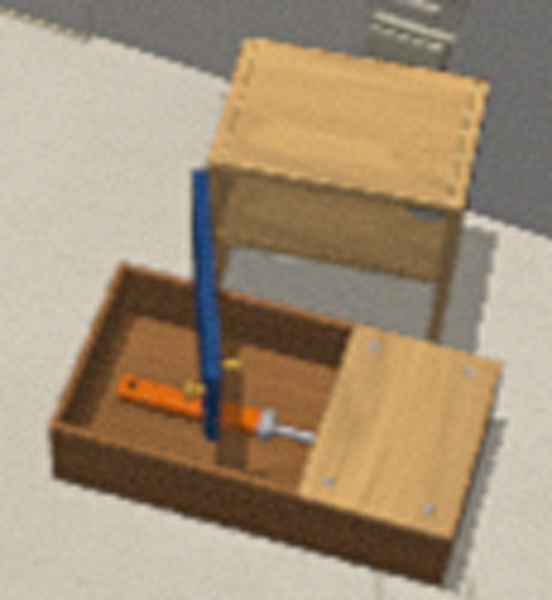

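The crop shows the box-top corners at (122,263), (54,432), (447,538) and (500,362), and the cover edge from (352,325) to (302,492). The handle runs from (122,388) to (265,425), and the door's free edge top is at (211,377). The cupboard top front corners are (208,163) and (463,207).

Run:
```python
from h import *
s=lambda u,v:((u+.5)/4.8+205-.5,(v+.5)/4.8+125-.5)
for n,u,v,z in [("boxFL",122,263,.085),("boxNL",54,432,.085),("boxNR",447,538,.085),("boxFR",500,362,.085),("covF",352,325,.085),("covN",302,492,.085),
 ("cupFL",208,163,.205),("cupFR",463,207,.205),("cupBL",245,40,.205),("cupBR",488,85,.205),("doorHinge",198,172,.198),("doorEdge",211,377,.198),("doorEdgebot",211,438,.102),("hEnd",120,385,.030),("hNeck",265,422,.03)]:
    print(n,ray("side",*s(u,v),z).round(3))
print(ray("side",547*.64,380*.64,0.03),{k:v for k,v in env.camera_model("wrist").items()})
```

```text
boxFL [0.612 0.137 0.085]
boxNL [0.426 0.115 0.085]
boxNR [ 0.463 -0.222  0.085]
boxFR [ 0.646 -0.205  0.085]
covF [ 0.631 -0.074  0.085]
covN [ 0.456 -0.097  0.085]
cupFL [0.656 0.075 0.205]
cupFR [ 0.699 -0.139  0.205]
cupBL [0.8   0.101 0.205]
cupBR [ 0.837 -0.114  0.205]
doorHinge [0.648 0.081 0.198]
doorEdge [ 0.459 -0.012  0.198]
doorEdgebot [ 0.464 -0.012  0.102]
hEnd [0.525 0.101 0.03 ]
hNeck [ 0.541 -0.031  0.03 ]
[ 0.55191761 -0.4189945   0.03      ] {'camera_matrix': array([[298.82781779,   0.        , 251.88353344],
       [  0.        , 298.82781779, 190.54475405],
       [  0.        ,   0.        ,   1.        ]]), 'T_tool_cam': array([[-1.10847909e-03, -9.63536492e-01, -2.67574661e-01,
         6.81637765e-02],
       [ 9.99999360e-01, -1.12920571e-03, -7.64178356e-05,
         1.47975863e-03],
       [-2.28515462e-04, -2.67574575e-01,  9.63537127e-01,
        -1.71713318e-01],
       [ 0.00000000e+00,  0.00000000e+00,  0.00000000e+00,
         1.00000000e+00]])}
```

Run:
```python
import numpy as np
H=np.array([.654,.075])
for th,o in [(1.3,.08),(1.3,.016),(1.1,.016),(.9,.016),(.7,.016),(.5,.016),(.3,.016),(.15,.016),(.05,.016),(0,.016),(0,.012)]:
    a=-np.pi/2+.18-th; d=np.array([np.cos(a),np.sin(a)]); n=np.array([d[1],-d[0]])
    P=H+.15*d+(.014+o)*n; print(th,o,P.round(3))
```

```text
1.3 0.08 [0.478 0.094]
1.3 0.016 [0.506 0.037]
1.1 0.016 [0.516 0.008]
0.9 0.016 [ 0.533 -0.018]
0.7 0.016 [ 0.553 -0.04 ]
0.5 0.016 [ 0.578 -0.058]
0.3 0.016 [ 0.606 -0.07 ]
0.15 0.016 [ 0.629 -0.076]
0.05 0.016 [ 0.644 -0.078]
0 0.016 [ 0.651 -0.078]
0 0.012 [ 0.655 -0.077]
```

{"fn": "send_rows", "kwargs": {
  "rows": [
    {"dx":4,"dy":-4,"az":-0.15,"grip":1},
    {"dx":8,"dy":-8,"az":-0.33,"grip":1},
    {"dx":12,"dy":-13,"az":-0.5,"grip":1},
    {"dx":16,"dy":-18,"az":-0.67,"grip":1},
    {"dx":20,"dy":-23,"az":-0.84,"grip":1}
  ]
}}

```text
invalid input
```

{"fn": "send_rows", "kwargs": {
  "rows": [
    {"dx":4,"dy":-4,"dz":0,"ax":0,"ay":0,"az":-0.15,"grip":1},
    {"dx":8,"dy":-8,"dz":0,"ax":0,"ay":0,"az":-0.33,"grip":1},
    {"dx":12,"dy":-13,"dz":0,"ax":0,"ay":0,"az":-0.5,"grip":1},
    {"dx":16,"dy":-18,"dz":0,"ax":0,"ay":0,"az":-0.67,"grip":1},
    {"dx":20,"dy":-23,"dz":0,"ax":0,"ay":0,"az":-0.84,"grip":1}
  ],
  "force": 40
}}

```text
time: 0.78
ee_pos: [0.4397, 0.2659, 0.2006]
orientation: [0.605, 0.796, 0.0, 0.0]
ft_force: [0.9, 1.2, -0.4]
gripper_width: -0.004
finger_force: 0.0
```

{"fn": "send_rows", "kwargs": {
  "rows": [
    {"dx":1,"dy":-5,"dz":-1.5,"ax":0,"ay":0,"az":-0.08,"grip":1},
    {"dx":2,"dy":-10,"dz":-3,"ax":0,"ay":0,"az":-0.16,"grip":1},
    {"dx":3,"dy":-14,"dz":-5,"ax":0,"ay":0,"az":-0.16,"grip":1},
    {"dx":4,"dy":-17,"dz":-5.5,"ax":0,"ay":0,"az":-0.16,"grip":1},
    {"dx":5,"dy":-19,"dz":-5.5,"ax":0,"ay":0,"az":-0.16,"grip":1}
  ]
}}

```text
time: 1.4
ee_pos: [0.4886, 0.0763, 0.145]
orientation: [0.665, 0.747, -0.0, -0.0]
ft_force: [0.3, 0.3, -0.6]
gripper_width: -0.002
finger_force: 0.0
```

Run:
```python
from h import *
print(env.read_state()["ee_pos"],env.read_state()["ft_force"])
b=env.camera("side")[:,:,::-1]
cv2.imwrite("pics/crop2.png",cv2.resize(b[110:250,190:335],None,fx=4,fy=4,interpolation=cv2.INTER_CUBIC))
```

```text
[0.48856329 0.07626156 0.14497032] [ 0.29886642  0.32093216 -0.56136439]
```

View pics/crop2.png

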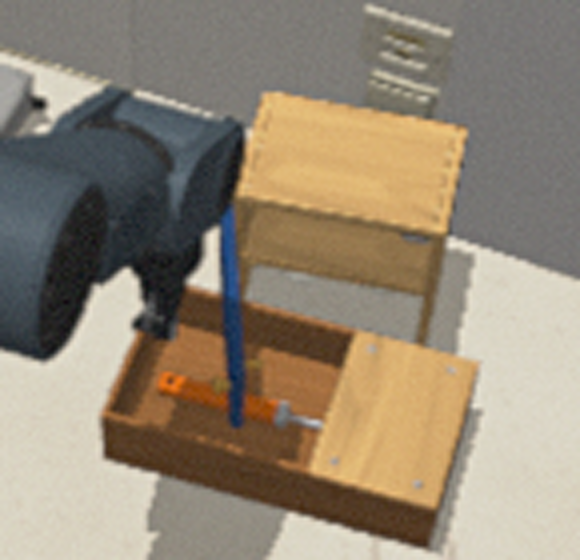

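The shut fingers are at crop (155,325), left of the door on its outer side. Next is the push along the arc.

{"fn": "send_rows", "kwargs": {
  "rows": [
    {"dx":1.8,"dy":-4,"dz":0,"ax":0,"ay":0,"az":0,"grip":1},
    {"dx":2.7,"dy":-6.8,"dz":0,"ax":0,"ay":0,"az":0,"grip":1},
    {"dx":4.4,"dy":-9.4,"dz":0,"ax":0,"ay":0,"az":0,"grip":1},
    {"dx":6.4,"dy":-11.6,"dz":0,"ax":0,"ay":0,"az":0,"grip":1},
    {"dx":8.9,"dy":-13.4,"dz":0,"ax":0,"ay":0,"az":0,"grip":1}
  ]
}}

```text
time: 2.08
ee_pos: [0.5779, -0.0567, 0.1455]
orientation: [0.665, 0.747, -0.0, -0.0]
ft_force: [-0.7, 0.8, 0.3]
gripper_width: -0.001
finger_force: 0.3
```

{"fn": "send_rows", "kwargs": {
  "rows": [
    {"dx":1.4,"dy":-0.7,"dz":0,"ax":0,"ay":0,"az":0,"grip":1},
    {"dx":2.8,"dy":-1.2,"dz":0,"ax":0,"ay":0,"az":0,"grip":1},
    {"dx":4.0,"dy":-1.6,"dz":0,"ax":0,"ay":0,"az":0,"grip":1},
    {"dx":5.0,"dy":-1.8,"dz":0,"ax":0,"ay":0,"az":0,"grip":1}
  ]
}}

```text
time: 2.58
ee_pos: [0.6281, -0.0742, 0.1454]
orientation: [0.665, 0.747, -0.0, -0.0]
ft_force: [0.1, 0.1, -0.4]
gripper_width: 0.001
finger_force: 0.2
```

{"fn": "send_rows", "kwargs": {
  "rows": [
    {"dx":0.7,"dy":0,"dz":0,"ax":0,"ay":0,"az":0,"grip":1},
    {"dx":1.2,"dy":-0.2,"dz":0,"ax":0,"ay":0,"az":0,"grip":1},
    {"dx":1.6,"dy":-0.2,"dz":0,"ax":0,"ay":0,"az":0,"grip":1}
  ]
}}

```text
time: 2.95
ee_pos: [0.6439, -0.0764, 0.1456]
orientation: [0.665, 0.747, -0.0, -0.0]
ft_force: [-1.1, 0.1, 0.4]
gripper_width: 0.002
finger_force: 0.1
```

{"fn": "send_rows", "kwargs": {
  "rows": [
    {"dx":0.4,"dy":0,"dz":0,"ax":0,"ay":0,"az":0,"grip":1},
    {"dx":0.7,"dy":0,"dz":0,"ax":0,"ay":0,"az":0,"grip":1},
    {"dx":0.7,"dy":0,"dz":0,"ax":0,"ay":0,"az":0,"grip":1}
  ]
}}

```text
time: 3.32
ee_pos: [0.6508, -0.0763, 0.1457]
orientation: [0.665, 0.747, -0.0, -0.0]
ft_force: [0.3, 0.2, 0.1]
gripper_width: 0.0
finger_force: 0.0
```

{"fn": "send_rows", "kwargs": {
  "rows": [
    {"dx":0.3,"dy":0,"dz":0,"ax":0,"ay":0,"az":0,"grip":1},
    {"dx":0.6,"dy":0,"dz":0,"ax":0,"ay":0,"az":0,"grip":1},
    {"dx":0.6,"dy":0,"dz":0,"ax":0,"ay":0,"az":0,"grip":1}
  ]
}}

```text
time: 3.7
ee_pos: [0.6573, -0.0763, 0.1456]
orientation: [0.665, 0.747, 0.0, 0.0]
ft_force: [-0.0, -0.8, -0.3]
gripper_width: -0.004
finger_force: 0.0
```

Run:
```python
from h import *
print(env.read_state()["ee_pos"],env.read_state()["ft_force"])
b=env.camera("side")[:,:,::-1]
cv2.imwrite("pics/crop3.png",cv2.resize(b[110:250,190:335],None,fx=4,fy=4,interpolation=cv2.INTER_CUBIC))
```

```text
[ 0.65727165 -0.07633415  0.14559867] [-0.02361128 -0.76264018 -0.31770725]
```

View pics/crop3.png

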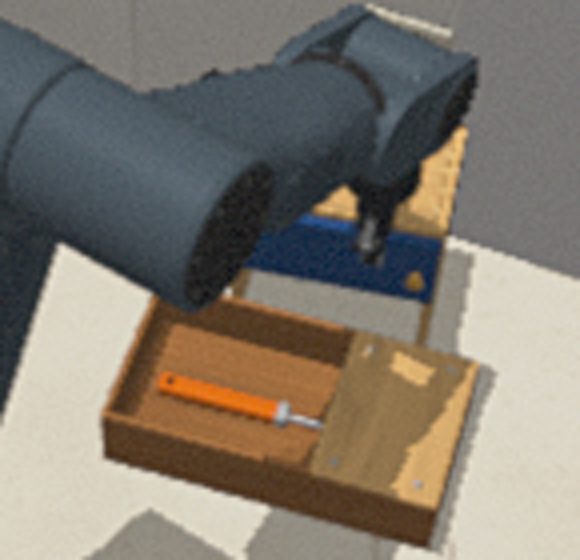

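The door is almost shut, with the finger at about (372,250) on the blue face and the knob at (415,280). I'll keep pushing gently.

{"fn": "send_rows", "kwargs": {
  "rows": [
    {"dx":0.3,"dy":0,"dz":0,"ax":0,"ay":0,"az":0,"grip":1},
    {"dx":0.6,"dy":0,"dz":0,"ax":0,"ay":0,"az":0,"grip":1},
    {"dx":0.6,"dy":0,"dz":0,"ax":0,"ay":0,"az":0,"grip":1}
  ]
}}

```text
time: 4.12
ee_pos: [0.658, -0.0763, 0.1454]
orientation: [0.665, 0.747, -0.004, -0.005]
ft_force: [-31.4, 1.0, 15.6]
gripper_width: -0.003
finger_force: 15.7
```

{"fn": "send_rows", "kwargs": {
  "rows": [
    {"dx":0.2,"dy":0,"dz":0,"ax":0,"ay":0,"az":0,"grip":1},
    {"dx":0.4,"dy":0,"dz":0,"ax":0,"ay":0,"az":0,"grip":1},
    {"dx":0.4,"dy":0,"dz":0,"ax":0,"ay":0,"az":0,"grip":1}
  ]
}}

```text
time: 4.5
ee_pos: [0.6582, -0.0762, 0.1453]
orientation: [0.665, 0.747, -0.007, -0.008]
ft_force: [-55.6, 0.1, 27.4]
gripper_width: -0.0
finger_force: 28.2
```

The force rose on the finger pads (2×28 N), so the door is against its stop. I'll retreat and go above the handle.

{"fn": "send_rows", "kwargs": {
  "rows": [
    {"dx":-1,"dy":0,"dz":0,"ax":0,"ay":0,"az":0,"grip":1},
    {"dx":-5,"dy":0,"dz":1,"ax":0,"ay":0,"az":0,"grip":1},
    {"dx":-9,"dy":3,"dz":3,"ax":0,"ay":0,"az":0,"grip":0.8},
    {"dx":-12,"dy":7,"dz":4.5,"ax":0,"ay":0,"az":0,"grip":0.5},
    {"dx":-13.4,"dy":10.7,"dz":4.5,"ax":0,"ay":0,"az":0,"grip":0.4}
  ]
}}

```text
time: 5.12
ee_pos: [0.5322, 0.0316, 0.1921]
orientation: [0.665, 0.747, 0.001, 0.001]
ft_force: [0.8, -0.4, -0.1]
gripper_width: 0.596
finger_force: 0.0
```

Run:
```python
from h import *
s=env.read_state();print(s)
np.savez("w.npz",p=s["ee_pos"],q=s["orientation"])
a=env.camera("wrist")[:,:,::-1];b=env.camera("side")[:,:,::-1]
cv2.imwrite("pics/wrist4.png",cv2.resize(a,(768,576)));cv2.imwrite("pics/crop4.png",cv2.resize(b[110:250,190:335],None,fx=4,fy=4,interpolation=cv2.INTER_CUBIC))
```

```text
{'time': 5.125, 'q': array([-2.79800295e-02,  3.28031542e-01,  1.70669223e+00,  5.41526275e-05,
        1.10404659e+00, -1.43583832e-01]), 'qvel': array([ 0.54079259, -0.15572864,  0.25614296,  0.0005638 , -0.09349679,
        0.53313896]), 'tau': array([-5.15674934e+00, -4.96389127e+01, -2.87268412e+01, -4.92512528e-02,
        4.12063356e-01, -9.11975428e-01]), 'ee_pos': array([0.5322397 , 0.03163654, 0.19211978]), 'orientation': array([0.66508492, 0.7467664 , 0.00092718, 0.00106407]), 'ft_force': array([ 0.80849806, -0.35382723, -0.11955385]), 'wrist_torque': array([-0.00052353, -0.03106132, -0.00596656]), 'finger_force': 0.0, 'gripper_width': 0.5955120730848087}
```

View pics/wrist4.png

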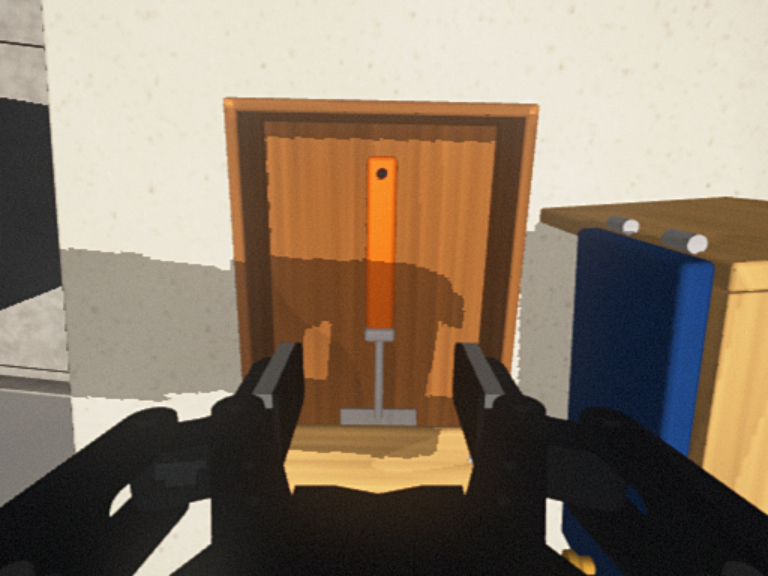

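View pics/crop4.png

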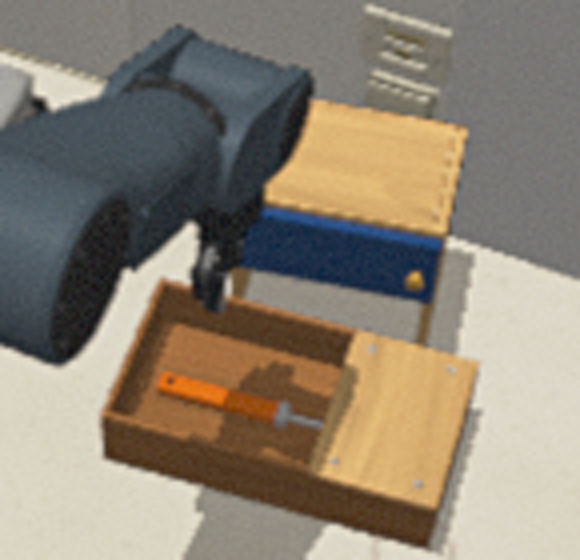

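Wrist view: the handle runs from (381,157) to (380,330), parallel to the fingers' mid-plane, and the blade's rear edge shows at (378,417) at the cover edge. The side view shows the blue door flush with the cupboard front, so it is shut.

Run:
```python
from h import *
from scipy.spatial.transform import Rotation as R
w=np.load("w.npz");m=env.camera_model("wrist");K=m["camera_matrix"];T=np.array(m["T_tool_cam"])
Rw=R.from_quat(w["q"]).as_matrix()
c=Rw@T[:3,3]+w["p"]
def g(u,v,z):
    d=Rw@T[:3,:3]@np.linalg.solve(K,[u/1.5,v/1.5,1]);return (c+d*(z-c[2])/d[2]).round(4)
for n,u,v,z in[("hend",381,158,.034),("hneck",380,330,.034),("blade",378,417,.02),("boxFL",538,104,.085),("boxNL",224,98,.085),("covL",286,445,.085),("cov mid",380,430,.085)]:print(n,g(u,v,z))
print(env.read_state()["ee_pos"], Rw[:,1])
```

```text
hend [0.5272 0.1031 0.034 ]
hneck [ 0.5415 -0.026   0.034 ]
blade [ 0.5498 -0.1114  0.02  ]
boxFL [0.6138 0.143  0.085 ]
boxNL [0.4327 0.1254 0.085 ]
covL [ 0.4821 -0.1013  0.085 ]
cov mid [ 0.5475 -0.0816  0.085 ]
[0.53182761 0.03321169 0.19130041] [0.99332417 0.11532239 0.00280018]
```

{"fn": "send_rows", "kwargs": {
  "rows": [
    {"dx":0.2,"dy":0,"dz":-4,"ax":0,"ay":0,"az":0,"grip":0.4},
    {"dx":0.3,"dy":0,"dz":-8,"ax":0,"ay":0,"az":0,"grip":0.4},
    {"dx":0.3,"dy":0,"dz":-12,"ax":0,"ay":0,"az":0,"grip":0.4},
    {"dx":0.3,"dy":0,"dz":-15,"ax":0,"ay":0,"az":0,"grip":0.4},
    {"dx":0.3,"dy":0,"dz":-16.5,"ax":0,"ay":0,"az":0,"grip":0.4}
  ]
}}

```text
time: 5.85
ee_pos: [0.5355, 0.0302, 0.0241]
orientation: [0.665, 0.747, -0.001, -0.001]
ft_force: [0.9, 0.0, -0.4]
gripper_width: 0.597
finger_force: 0.0
```

{"fn": "send_rows", "kwargs": {
  "rows": [
    {"dx":0,"dy":0,"dz":-0.3,"ax":0,"ay":0,"az":0,"grip":0.5},
    {"dx":0,"dy":0,"dz":-0.3,"ax":0,"ay":0,"az":0,"grip":0.8},
    {"dx":0,"dy":0,"dz":-0.3,"ax":0,"ay":0,"az":0,"grip":1},
    {"dx":0,"dy":0,"dz":-0.3,"ax":0,"ay":0,"az":0,"grip":1},
    {"dx":0,"dy":0,"dz":-0.3,"ax":0,"ay":0,"az":0,"grip":1}
  ],
  "force": 60
}}

```text
time: 6.48
ee_pos: [0.5359, 0.0307, 0.0229]
orientation: [0.665, 0.747, 0.0, 0.0]
ft_force: [-0.2, -0.1, -0.8]
gripper_width: -0.002
finger_force: 0.0
```

The grip closed on nothing, so I need a look.

Run:
```python
from h import *
s=env.read_state();print(s["time"],s["ee_pos"],s["ft_force"],s["gripper_width"])
a=env.camera("wrist")[:,:,::-1];b=env.camera("side")[:,:,::-1]
x=cv2.resize(a,(512,384));y=cv2.resize(b[145:250,215:315],None,fx=3,fy=3.65,interpolation=cv2.INTER_CUBIC)
y=cv2.resize(y,(288,384));cv2.imwrite("pics/c5.png",np.hstack([x,y]))
```

```text
6.475 [0.53588751 0.0306867  0.02292887] [-0.21520231 -0.09546367 -0.76074834] -0.001953184487491224
```

View pics/c5.png

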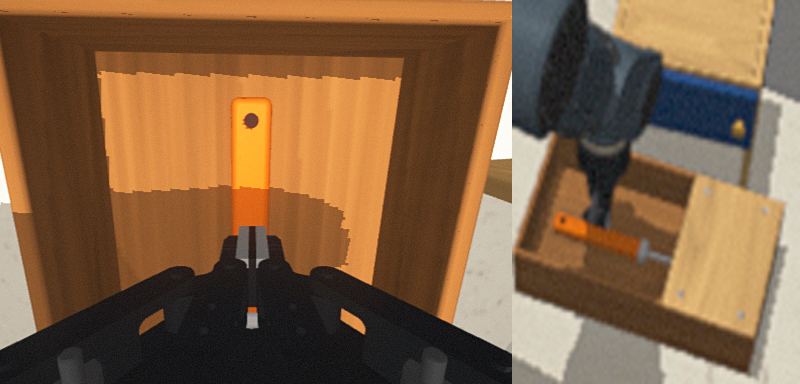

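Run:
```python
from h import *
s=env.read_state();p=s["ee_pos"]
print(proj("side",[p,p+[0,0,.02],[.535,.033,.034]]), env.hold_point_z)
m=env.camera_model("wrist");Ti=np.linalg.inv(m["T_tool_cam"])
for z in(0,-.01,-.02):
    q=Ti@[0,0,z,1];q=m["camera_matrix"]@q[:3];print(q[:2]/q[2])
print(s["tau"],s["wrist_torque"])
```

```text
[[245.68406259 209.47047109]
 [245.7472936  206.82395644]
 [245.14181511 207.94078556]] 0.0187
[251.3959179  224.24580032]
[251.38597912 230.68611516]
[251.37487687 237.88035677]
[ 1.79322142e-04 -5.47574902e+01 -2.05807650e+01 -1.32908772e-04
  1.01032296e-03 -1.97723230e-04] [0.00662373 0.00714115 0.02915345]
```

Run:
```python
from h import *
a=env.camera("wrist");b=env.camera("side")
h=cv2.cvtColor(a,cv2.COLOR_RGB2HSV)
for v in range(94,240,8):
    r=a[v].astype(int);o=np.where((h[v,:,1]>235)&(h[v,:,0]<20)&(np.abs(np.arange(512)-251)<60))[0];print(v,o.min() if len(o) else None,o.max() if len(o) else None,len(o))
print(a[250:330:6,252])
hb=cv2.cvtColor(b,cv2.COLOR_RGB2HSV)
for v in range(198,216):print(v," ".join("%3d/%3d"%(hb[v,u,0],hb[v,u,2]) if hb[v,u,1]>200 else "  ./%3d"%hb[v,u,2] for u in range(228,266,2)))
```

```text
94 None None 0
102 None None 0
110 None None 0
118 None None 0
126 None None 0
134 None None 0
142 None None 0
150 None None 0
158 None None 0
166 None None 0
174 None None 0
182 266 266 1
190 233 267 4
198 268 268 1
206 267 267 1
214 257 257 1
222 233 267 3
230 None None 0
238 None None 0
[[ 44  29  22]
 [ 36  25  19]
 [ 42  36  34]
 [ 39  41  32]
 [ 39  31  34]
 [ 40  37  34]
 [ 36  32  34]
 [ 34  31  35]
 [ 41  35  33]
 [ 35  34  35]
 [211  95  22]
 [158 151 150]
 [167 164 161]
 [119 116 115]]
198   ./100   ./128   ./168   ./163   ./168   ./163   ./163   ./ 54   ./ 57   ./ 39   ./ 33   ./112   ./164   ./165   ./165   ./158   ./154   ./122   ./ 85
199   ./107   ./149   ./160   ./163   ./158   ./161   ./168   ./ 88   ./ 61   ./ 30   ./ 36   ./124   ./143   ./163   ./156   ./161   ./172   ./156   ./149
200   ./105   ./162   ./158   ./157   ./157   ./160   ./166   ./114   ./ 67   ./ 32   ./ 34   ./113   ./113   ./125   ./137   ./159   ./158   ./164   ./164
201   ./121   ./157   ./155   ./158   ./159   ./161   ./143   ./ 89   ./ 62   ./ 39   ./ 40   ./110   ./103   ./ 99   ./112   ./16
[... 1509 characters left out ...]
/132  11/151  13/148  13/150  13/144  13/147  13/143   ./121   ./107   ./101
212   ./152   ./152   ./155   ./154   ./152   ./152   ./124   ./ 94   ./ 99   ./119  13/124  12/139  11/152  12/151  12/152   ./147   ./124   ./104   ./100
213   ./150   ./148   ./153   ./153   ./154   ./158   ./134   ./ 96   ./ 96   ./100  14/ 99   ./120  14/125  13/137  14/151   ./139   ./124   ./103   ./103
214   ./151   ./147   ./147   ./147   ./153   ./156   ./116   ./ 95   ./100   ./ 97   ./ 90   ./101   ./110   ./118  13/124   ./128   ./120   ./114   ./127
215   ./146   ./153   ./153   ./151   ./151   ./150   ./ 98   ./106   ./106   ./103   ./ 98   ./102   ./ 98   ./100   ./109   ./110   ./105   ./ 97   ./110
```

The fingertips shut over or on the handle, because the pads stand farther back than I assumed. I'll raise, reopen to about 34 mm and go lower while watching the force.

{"fn": "send_rows", "kwargs": {
  "rows": [
    {"dx":0,"dy":0,"dz":3,"ax":0,"ay":0,"az":0,"grip":0.6},
    {"dx":0,"dy":0,"dz":3,"ax":0,"ay":0,"az":0,"grip":0.55},
    {"dx":0,"dy":0,"dz":3,"ax":0,"ay":0,"az":0,"grip":0.55},
    {"dx":0,"dy":0,"dz":1.5,"ax":0,"ay":0,"az":0,"grip":0.55},
    {"dx":0,"dy":0,"dz":0,"ax":0,"ay":0,"az":0,"grip":0.55}
  ]
}}

```text
time: 7.3
ee_pos: [0.5351, 0.0307, 0.0208]
orientation: [0.665, 0.747, -0.0, -0.001]
ft_force: [0.3, 0.3, -0.3]
gripper_width: 0.452
finger_force: 0.0
```

{"fn": "send_rows", "kwargs": {
  "rows": [
    {"dx":0,"dy":0,"dz":-0.3,"ax":0,"ay":0,"az":0,"grip":0.55},
    {"dx":0,"dy":0,"dz":-0.5,"ax":0,"ay":0,"az":0,"grip":0.55},
    {"dx":0,"dy":0,"dz":-0.5,"ax":0,"ay":0,"az":0,"grip":0.55}
  ]
}}

```text
time: 7.68
ee_pos: [0.5358, 0.0307, 0.0176]
orientation: [0.665, 0.747, 0.0, 0.0]
ft_force: [0.5, -0.2, 0.6]
gripper_width: 0.451
finger_force: 0.0
```

Free so far; now close slowly.

{"fn": "send_rows", "kwargs": {
  "rows": [
    {"dx":0,"dy":0,"dz":0,"ax":0,"ay":0,"az":0,"grip":0.7},
    {"dx":0,"dy":0,"dz":0,"ax":0,"ay":0,"az":0,"grip":0.8},
    {"dx":0,"dy":0,"dz":0,"ax":0,"ay":0,"az":0,"grip":0.8}
  ]
}}

```text
time: 8.05
ee_pos: [0.5358, 0.0307, 0.0178]
orientation: [0.665, 0.747, 0.0, 0.0]
ft_force: [0.4, -1.0, -0.1]
gripper_width: 0.199
finger_force: 0.0
```

{"fn": "send_rows", "kwargs": {
  "rows": [
    {"dx":0,"dy":0,"dz":-0.3,"ax":0,"ay":0,"az":0,"grip":0.8},
    {"dx":0,"dy":0,"dz":-0.6,"ax":0,"ay":0,"az":0,"grip":0.8},
    {"dx":0,"dy":0,"dz":-0.6,"ax":0,"ay":0,"az":0,"grip":0.8}
  ]
}}

```text
time: 8.43
ee_pos: [0.5355, 0.0307, 0.0113]
orientation: [0.665, 0.747, -0.0, -0.0]
ft_force: [0.5, -0.0, 0.1]
gripper_width: 0.203
finger_force: 0.0
```

Run:
```python
from h import *
s=env.read_state();print(s["time"],s["ee_pos"],s["ft_force"],s["gripper_width"],s["finger_force"])
a=env.camera("wrist")[:,:,::-1];b=env.camera("side")[:,:,::-1]
x=cv2.resize(a[60:340,120:400],(400,400));y=cv2.resize(b[170:230,215:275],(400,400),interpolation=cv2.INTER_CUBIC)
cv2.imwrite("pics/c6.png",np.hstack([x,y]))
```

```text
8.425 [0.53548357 0.03070007 0.01125431] [ 0.49262811 -0.01447236  0.11838369] 0.2028340941116475 0.0
```

View pics/c6.png

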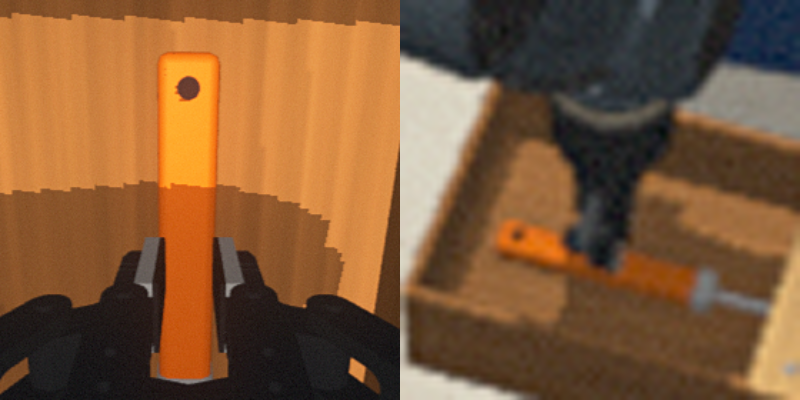

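The handle is now between the pads, at left-panel x 160–218 with the pads at 150 and 232. I'll close on it.

{"fn": "send_rows", "kwargs": {
  "rows": [
    {"dx":0,"dy":0,"dz":0,"ax":0,"ay":0,"az":0,"grip":0.9},
    {"dx":0,"dy":0,"dz":0,"ax":0,"ay":0,"az":0,"grip":1},
    {"dx":0,"dy":0,"dz":0,"ax":0,"ay":0,"az":0,"grip":1},
    {"dx":0,"dy":0,"dz":0,"ax":0,"ay":0,"az":0,"grip":1}
  ],
  "force": 60
}}

```text
time: 9.02
ee_pos: [0.5357, 0.0307, 0.0116]
orientation: [0.665, 0.747, 0.0, 0.0]
ft_force: [-1.1, -0.5, -0.6]
gripper_width: -0.001
finger_force: 0.0
```

{"fn": "send_rows", "kwargs": {
  "rows": [
    {"dx":0,"dy":0,"dz":-0.2,"ax":0,"ay":0,"az":0,"grip":1},
    {"dx":0,"dy":0,"dz":-0.2,"ax":0,"ay":0,"az":0,"grip":1}
  ]
}}

```text
time: 9.28
ee_pos: [0.5356, 0.0307, 0.0094]
orientation: [0.665, 0.747, -0.0, -0.0]
ft_force: [-0.1, -0.4, 0.1]
gripper_width: 0.0
finger_force: 0.0
```

Run:
```python
from h import *
s=env.read_state();p=s["ee_pos"];print(s["time"],p,s["ft_force"],s["gripper_width"],s["q"])
b=env.camera("side");hb=cv2.cvtColor(b,cv2.COLOR_RGB2HSV)
print(proj("side",[p,p+[0,0,.02],[.535,.033,.034],[.524,.031,.018],[.546,.033,.034]]))
for v in range(196,216):print(v," ".join("%3d/%3d"%(hb[v,u,0],hb[v,u,2]) if hb[v,u,1]>200 else "  ./%3d"%hb[v,u,2] for u in range(228,266,2)))
```

```text
9.275 [0.53557875 0.03067484 0.0094147 ] [-0.06806608 -0.38517356  0.13105997] 7.303022590241926e-05 [-2.95735171e-02  6.01472565e-01  1.81813986e+00 -9.91166076e-06
  7.22282065e-01 -1.45559936e-01]
[[245.62642655 211.24565425]
 [245.68883018 208.62846302]
 [245.14181511 207.94078556]
 [244.4939834  212.19289387]
 [246.17759177 205.96058882]]
196   ./ 92   ./111   ./165   ./162   ./163   ./162   ./141   ./ 25   ./ 38   ./ 29   ./ 36   ./ 42   ./157   ./125   ./ 92   ./ 80   ./ 78   ./ 79   ./ 87
197   ./ 97   ./132   ./171   ./165   ./162   ./161   ./145   ./ 35   ./ 32   ./ 28   ./ 29   ./ 48   ./172   ./160   ./157   ./116   ./ 92   ./ 82   ./ 76
198   ./ 99   ./133   ./164   ./169   ./163   ./163   ./153   ./ 39   ./ 38   ./ 34   ./ 34   ./ 84   ./164   ./165   ./164   ./161   ./153   ./117   ./ 86
199   ./104   ./150   ./157   ./156   ./158   ./164   ./156   ./ 47   ./ 47   ./ 33   ./ 30   ./113   ./143   ./162   ./162   ./164   ./167   ./157   ./147
200   ./102   ./162   ./160   ./160   ./155   ./160   ./145   ./ 48   ./ 60   ./ 25   ./ 35   ./ 92   ./111   ./120   ./141   ./16
[... 1665 characters left out ...]
/138  12/149  14/149  14/147  12/148  14/146  12/144   ./115   ./110   ./103
212   ./147   ./153   ./152   ./155   ./149   ./148   ./101   ./ 98   ./100   ./120  13/123  14/136  13/150  13/151  13/149   ./145   ./122   ./103   ./ 99
213   ./152   ./146   ./150   ./157   ./154   ./154   ./ 97   ./ 97   ./ 96   ./104   ./ 97  13/118  11/127  14/133  15/145   ./139   ./125   ./103   ./ 97
214   ./150   ./148   ./146   ./148   ./156   ./157   ./105   ./ 98   ./ 98   ./ 97   ./ 96   ./105   ./107  14/113  12/127   ./129   ./119   ./113   ./129
215   ./153   ./150   ./154   ./153   ./146   ./150   ./ 99   ./101   ./104   ./ 98   ./ 99   ./ 96   ./ 96   ./104   ./109   ./115   ./104   ./104   ./113
```

Both views show the true fingertips about 2–2.5 cm higher than the reported z, still just above the handle. I'll reopen and descend farther with force checks.

{"fn": "send_rows", "kwargs": {
  "rows": [
    {"dx":0,"dy":0,"dz":1.5,"ax":0,"ay":0,"az":0,"grip":0.5},
    {"dx":0,"dy":0,"dz":1.5,"ax":0,"ay":0,"az":0,"grip":0.5},
    {"dx":0,"dy":0,"dz":1.5,"ax":0,"ay":0,"az":0,"grip":0.5},
    {"dx":0,"dy":0,"dz":0.5,"ax":0,"ay":0,"az":0,"grip":0.5},
    {"dx":0,"dy":0,"dz":-0.4,"ax":0,"ay":0,"az":0,"grip":0.5}
  ]
}}

```text
time: 9.95
ee_pos: [0.5353, 0.0307, 0.0045]
orientation: [0.665, 0.747, -0.0, -0.0]
ft_force: [-0.5, 0.1, -0.2]
gripper_width: 0.502
finger_force: 0.0
```

{"fn": "send_rows", "kwargs": {
  "rows": [
    {"dx":0,"dy":0,"dz":-0.4,"ax":0,"ay":0,"az":0,"grip":0.5},
    {"dx":0,"dy":0,"dz":-0.6,"ax":0,"ay":0,"az":0,"grip":0.5},
    {"dx":0,"dy":0,"dz":-0.6,"ax":0,"ay":0,"az":0,"grip":0.5}
  ]
}}

```text
time: 10.32
ee_pos: [0.5357, 0.0307, -0.0005]
orientation: [0.665, 0.747, -0.0, -0.0]
ft_force: [-0.1, 0.2, -0.1]
gripper_width: 0.499
finger_force: 0.0
```

{"fn": "send_rows", "kwargs": {
  "rows": [
    {"dx":0,"dy":0,"dz":-0.3,"ax":0,"ay":0,"az":0,"grip":0.5},
    {"dx":0,"dy":0,"dz":-0.4,"ax":0,"ay":0,"az":0,"grip":0.5},
    {"dx":0,"dy":0,"dz":-0.4,"ax":0,"ay":0,"az":0,"grip":0.5}
  ]
}}

```text
time: 10.7
ee_pos: [0.5357, 0.0307, -0.0044]
orientation: [0.665, 0.747, -0.0, -0.0]
ft_force: [0.1, -0.5, 0.7]
gripper_width: 0.502
finger_force: 0.0
```

{"fn": "send_rows", "kwargs": {
  "rows": [
    {"dx":0,"dy":0,"dz":0,"ax":0,"ay":0,"az":0,"grip":0.7},
    {"dx":0,"dy":0,"dz":0,"ax":0,"ay":0,"az":0,"grip":0.85},
    {"dx":0,"dy":0,"dz":0,"ax":0,"ay":0,"az":0,"grip":0.85},
    {"dx":0,"dy":0,"dz":0,"ax":0,"ay":0,"az":0,"grip":0.85}
  ]
}}

```text
time: 11.2
ee_pos: [0.536, 0.0307, -0.0041]
orientation: [0.665, 0.747, 0.0, 0.0]
ft_force: [-0.8, 0.5, 6.2]
gripper_width: 0.234
finger_force: 59.4
```

Gripped at 59 N. Next I tilt it handle end up about the blade tip.

{"fn": "send_rows", "kwargs": {
  "rows": [
    {"dx":0,"dy":-0.1,"dz":2.5,"ax":0.1,"ay":0.011,"az":0,"grip":1},
    {"dx":0.05,"dy":-0.45,"dz":4.8,"ax":0.2,"ay":0.022,"az":0,"grip":1},
    {"dx":0.1,"dy":-1.0,"dz":7.0,"ax":0.3,"ay":0.033,"az":0,"grip":1},
    {"dx":0.13,"dy":-1.2,"dz":7.7,"ax":0.33,"ay":0.036,"az":0,"grip":1},
    {"dx":0.13,"dy":-1.2,"dz":7.7,"ax":0.33,"ay":0.036,"az":0,"grip":1}
  ],
  "force": 80
}}

```text
time: 11.82
ee_pos: [0.5368, 0.0184, 0.0721]
orientation: [0.656, 0.736, 0.11, -0.122]
ft_force: [-0.4, 0.2, -0.8]
gripper_width: 0.228
finger_force: 78.3
```

Run:
```python
from h import *
s=env.read_state();print(s["time"],s["ee_pos"],s["ft_force"],s["gripper_width"],s["wrist_torque"])
b=env.camera("side")[:,:,::-1];a=env.camera("wrist")[:,:,::-1]
y=cv2.resize(b[145:255,205:315],(440,440),interpolation=cv2.INTER_CUBIC)
cv2.imwrite("pics/c7.png",np.hstack([y,cv2.resize(a[:,96:416],(360,440))]))
```

```text
11.825 [0.53679556 0.01837145 0.0721085 ] [-0.3773396  0.2007621 -0.76057  ] 0.228442477108075 [-0.14903545  0.00172086 -0.01975362]
```

View pics/c7.png

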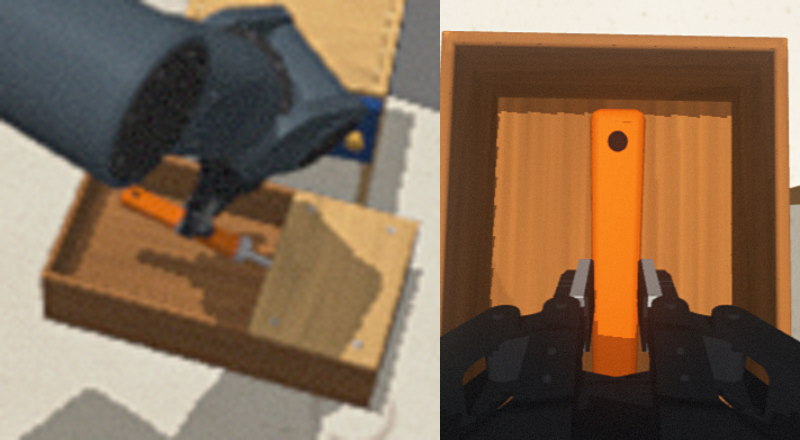

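The turner is gripped and tilted, with the handle end at right panel (617,110) above the floor, the blade still under the cover and no contact force. Next I pull it out along its own axis.

{"fn": "send_rows", "kwargs": {
  "rows": [
    {"dx":-0.2,"dy":1.9,"dz":0.65,"ax":0,"ay":0,"az":0,"grip":1},
    {"dx":-0.5,"dy":4.7,"dz":1.6,"ax":0,"ay":0,"az":0,"grip":1},
    {"dx":-0.8,"dy":7.5,"dz":2.6,"ax":0,"ay":0,"az":0,"grip":1},
    {"dx":-1.1,"dy":10.3,"dz":3.55,"ax":0,"ay":0,"az":0,"grip":1},
    {"dx":-1.6,"dy":14.5,"dz":5,"ax":0,"ay":0,"az":0,"grip":1}
  ]
}}

```text
time: 12.55
ee_pos: [0.5201, 0.1657, 0.1227]
orientation: [0.656, 0.737, 0.11, -0.123]
ft_force: [0.7, 0.2, -0.7]
gripper_width: 0.222
finger_force: 78.3
```

{"fn": "send_rows", "kwargs": {
  "rows": [
    {"dx":0,"dy":0.5,"dz":2,"ax":0,"ay":0,"az":0,"grip":1},
    {"dx":0,"dy":0.5,"dz":6,"ax":0,"ay":0,"az":0,"grip":1},
    {"dx":0,"dy":0.5,"dz":11,"ax":0,"ay":0,"az":0,"grip":1},
    {"dx":0,"dy":0.5,"dz":15,"ax":0,"ay":0,"az":0,"grip":1},
    {"dx":0,"dy":0.5,"dz":16,"ax":0,"ay":0,"az":0,"grip":1}
  ]
}}

```text
time: 13.18
ee_pos: [0.5215, 0.1691, 0.2852]
orientation: [0.655, 0.737, 0.112, -0.121]
ft_force: [-0.5, 0.3, -1.1]
gripper_width: 0.225
finger_force: 78.4
```

{"fn": "send_rows", "kwargs": {
  "rows": [
    {"dx":0,"dy":0,"dz":0,"ax":0,"ay":0,"az":0,"grip":1},
    {"dx":0,"dy":0,"dz":0,"ax":0,"ay":0,"az":0,"grip":1},
    {"dx":0,"dy":0,"dz":0,"ax":0,"ay":0,"az":0,"grip":1},
    {"dx":0,"dy":0,"dz":0,"ax":0,"ay":0,"az":0,"grip":1}
  ]
}}

```text
time: 13.68
ee_pos: [0.5208, 0.1686, 0.2819]
orientation: [0.656, 0.737, 0.11, -0.123]
ft_force: [-0.9, -0.4, -0.8]
gripper_width: 0.227
finger_force: 78.4
```

```bash
python3 -c "
from h import *
print(env.job_done())"
```

```text
the job is handed in; nothing more can be done
None
```

I pushed the door shut against its stop, tilted the turner out past the cover, and handed the job in at about 14 s with it held still in the air, both ends by my estimate at least 20 cm above the worktop; no verdict came back. I did not recheck the door, mug or jar by camera after the lift.

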